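Load the part carrier under the hold-down springs of its nest

TASK

Load the aluminium part carrier into its nest: with your fingertips press it down hard on its sprung blue lift plate and, keeping it pressed down, slide it along the guide rails under the two brass leaf springs until it is fully home against the red end stop and the lift plate has sprung up again behind it. Only press and push the carrier, do not lift it, and do not disturb the other things lying around.

Things in the scene. Friction and masses are not known exactly. Their poses are not given: they have to be found in the camera images.
- nest: Loading nest, fixed on the bench: dark base 310 x 170 mm. Origin at bench level under its middle; +x is the way the carrier slides (roughly away from the robot), +y left of that, z up. Floor (black, x 0 to 145 mm) and white strips beside the lift plate are 22 mm above the bench. Guide rails: inner faces at y = +-63.5 mm, tops 38 mm up. Sliding surfaces are slippery (friction 0.2).
- clamp_left (a point): Dark square clamp block on the left (+y) rail, point at the lower edge of its rear face: 31.5 mm above the bench, nest x = 50 mm. The block is 16 mm long (x), reaches in to nest y = 53 mm, its top is 44 mm up. A brass leaf spring runs from it forward and down. A raised carrier butts on this face; its flanges go under only when it is pressed down 5 mm or more (fully down is 8 mm).
- clamp_right (a point): The same point of the clamp block on the right (-y) rail. The carrier's raised middle goes between the two clamp blocks (106 mm apart), and so may the fingertip.
- end_stop (a point): Red end stop across the nest: point in the middle of the top edge of the face that the carrier's front meets, nest x = 145 mm, 36 mm above the bench.
- carrier: Aluminium carrier, about 0.45 kg, 140 mm (x) x 124 mm (y). Origin: centre of its underside, axes as the nest's. Plate 6 mm thick; on it, x -30 to 70 mm, y +-49 mm, a block with ten bright parts, 14 mm thick in all (parts 1.5 mm more); outside it the side flanges, under the springs. Starts raised, underside 30 mm above the bench, origin at nest x -56 to -34 mm; home is 22 mm up, nest x = 75 mm.
- landing (a point): Place to press: middle of the carrier's thumb landing (orange patch, 40 mm long in x), on its top face, 50 mm behind the carrier's middle, 6 mm above its underside (28 mm above the bench when pressed down). The landing ends in front at an 8 mm step up to the block, 20 mm ahead of this point, which a fingertip can push on. The lift plate is below it until the last 25 mm of the slide.
- lift_plate (a joint): Blue sprung lift plate under the carrier (98 mm wide, nest x = -145 to -1 mm): 0 m = up (its top 30 mm above the bench), 0.008 = pressed level with the nest floor. Pressing the carrier fully down takes a push of about 10 N. It springs up by itself once the carrier's rear edge is past it (carrier within about 5 mm of the stop).
- leaf_left (a joint): Brass leaf spring on the left (+y) rail: 0 rad = at rest, about 0.08 when its toe rides on the carrier's flange. It presses with about 7 N.
- leaf_right (a joint): Brass leaf spring on the right (-y) rail, the same values.
- parts_tray: White tray of metal parts, 270 x 180 x 22 mm, origin at the centre of its underside; leave alone.
- test_jig: Black jig plate 130 x 100 x 12 mm, origin at the centre of its underside; leave alone.
- wipe_bottle: White bottle, 48 mm across, 100 mm tall, origin under its middle; leave alone.
- swab_jar: Glass jar with swabs, 56 mm across, 55 mm tall (swabs to 100 mm), origin under its middle; leave alone.
- tweezers: Tweezers lying beside the nest, 125 x 20 x 5 mm, origin under their middle; leave alone.
- driver: Small yellow screwdriver lying beside the nest, 120 mm long, origin under its middle; leave alone.
- metal_part: Bright metal bar beside the nest, 55 x 11 x 8 mm, origin under its middle; leave alone.
- loupe: Black loupe beside the nest, 34 mm across, 30 mm tall, origin under its middle; leave alone.
Things that resemble listed ones, but are neither listed nor needed, are in the scene too. Several things have the shape of the carrier; the one meant has the colours described above.

How it is judged:
By the outcome, as a careful person would: the job done as asked, in the order asked, and still so for the second after the job is handed in, with the robot touching nothing.
It also fails if it takes over 61 s, if anything falls off the work surface, if the arm or the gripper's body presses on something with over 40 N, if the wrist force passes 120 N, or if a joint passes its speed limit or range.

ROBOT

A 7-joint arm with a two-finger parallel gripper is mounted at the origin on the work surface. World frame = base frame: x ahead of the robot, y to its left, z up, the work surface at z = 0. Lengths are in m, angles in degrees, forces in N, time in s.
With the tool pointing down it reaches from about 0.425 to 0.875 m from the base axis. Payload 4.7 kg.
Tool frame: the origin (TCP) lies midway between the tips of the shut fingers; the grasp point (between the pads) lies env.grip_point_offset behind it (env.grip_point_offset is the distance from the TCP to the grasp point, in m); z points along the fingers, y is the line along which they close (so a half turn about z gives the same grasp; the last joint's range is limited). The gripper opens to 87 mm and grips with 3 to 60 N. Pads are 19 mm wide; open, the fingers measure 117 mm over their backs; the gripper's body (75 mm by 190 mm) begins 51 mm behind the grasp point.
Start: joints at [77.183, 18.392, -4.016, 83.108, 1.295, 78.541, -3.26], TCP at [0.153, -0.632, 0.223] pointing down, gripper open.
Joint ranges: [-163.93, 163.93], [-17.29, 119.83], [-79.2, 71.16], [3.27, 140.29], [-89.18, 269.18], [5.43, 117.66], [-154.24, 154.24]. Speed limits (degrees/s): [147.25, 147.25, 180, 180, 180, 180, 180].

INTERFACE

Orientations are given as [roll, pitch, yaw] about the fixed x, y, z axes, in that order (R = Rz(yaw) Ry(pitch) Rx(roll)).
In Python, from cell import env gives the robot as it stands.
- The arm moves only by the shell command python3 -m creep 'ROWS' [FORCE]. ROWS is a JSON object of lists of equal length, an entry for each row: "translation": the shift along the tool's x, y, z in units of 0.08 m (1.0 is 0.08 m), a list of three; "turn": the turn, a rotation vector about the tool's x, y, z in units of 180 degrees (1.0 is 180 degrees), a list of three; "grip": the opening, from 0 (shut) to 1 (fully open). In form: {"translation": [[x, y, z], ...], "turn": [[ax, ay, az], ...], "grip": [grip, ...]}. A call has 1 to 5 rows; each row shifts and turns the commanded pose from where the row before left it, along the tool's axes as they then stand; what a row does not reach is not made up. A row lasts 1/8 s, in which the tool goes at most 62.5 mm and 10.7 degrees, less where a joint would pass 70% of its speed; a pose out of reach is approached as far as the arm can. A call with a number of a shift or a turn outside -1 to 1 is refused whole. A call with a gripper value outside its range is refused whole. The fingers move at their own pace and stop on an object; FORCE is the grip in N (left out, the last holds). Time passes only in rows, so rows that do not move let the fingers close. It gives the time, the measured TCP pose, the force, the opening and the grip force at its end, in the units of the state.
- env.get_obs(): the state, without advancing time (a new reading comes with each control period).
- env.read_camera(name): name is "scene" or "side" or "wrist"; returns a dict with "frame" (400x640x3 uint8, red, green, blue), "z_map" (400x640 float32, m along the optical axis (not along the pixel's ray), 0 where there is no reading), "K" (3x3 intrinsics, pixels), "rvec" (rotation vector, rad) and "tvec" (3), from world to camera coordinates, as OpenCV has them. Camera axes: x right, y down, z forward; pixel columns grow to the right and rows downward; lengths in m; the calibration is good to about 2 mm. The wrist camera is an equidistant fisheye: a pixel r from the principal point sees the ray r / f radians off the axis. A picture is of the moment at which its call begins.
- env.sign_off(): hands the job in; it is judged then, once.
The state is a dict: "time_s": time; "qpos": joint angles; "joint_velocities": joint speeds; "effort": joint torques, N m; "tool_pos": TCP position; "tool_rot": TCP orientation; "force": force on the tool from outside, world axes, zero at the start; "wrist_torque": the same for the moment, N m; "grip_width": finger opening in m; "grasp_force": force on a finger pad.
Only numpy, scipy, OpenCV 4.12 (cv2) and the standard library are available. Lean on these libraries where they do the work, as an engineer would, in place of code of your own. Each camera call takes 0.05 s, during which the arm holds its last target. There are 200 camera calls.

## Working session

There is one attempt and no reset: what is moved stays moved. The work goes in short steps, Python scripts to look and compute and a shell command to move; the robot and the scene stay as the last step left them, time stands still between calls to the robot, and variables do not carry over. Pictures are saved under pics/ and viewed, at most 10 in all, crops included, and the job is handed in when it is done.

```bash
mkdir -p pics; ls; python3 - <<'E'
from cell import env
import cv2,numpy as np
o=env.get_obs();print(o['time_s'],o['tool_pos'],o['tool_rot'],o['force'],env.grip_point_offset)
for n in ['scene','side']:
    c=env.read_camera(n);cv2.imwrite(f'pics/{n}0.png',c['frame'][:,:,::-1]);np.savez(f'{n}0.npz',**c);print(n,c['K'].tolist(),c['rvec'],c['tvec'])
E
```

```text
pics
0.0 [ 0.15291009 -0.63117497  0.22144983] [-1.79888487e+02  6.86553628e-03  1.36234354e+01] [-0.08894121  0.69240522  0.74089718] 0.0187
scene [[506.65090075855574, 0.0, 313.7414541294239], [0.0, 506.65090075855574, 206.94282625954926], [0.0, 0.0, 1.0]] [ 0.96800725  2.54922201 -0.92918858] [ 0.37312236 -0.21581236  2.02883735]
side [[369.40025127246537, 0.0, 320.8760016883305], [0.0, 369.40025127246537, 202.15158166941532], [0.0, 0.0, 1.0]] [ 0.6153393  -2.7245231   1.04308357] [0.45150998 0.2100887  1.16390873]
```

View pics/scene0.png

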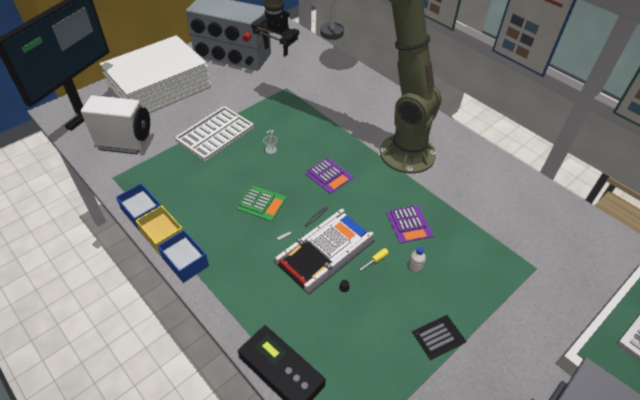

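View pics/side0.png

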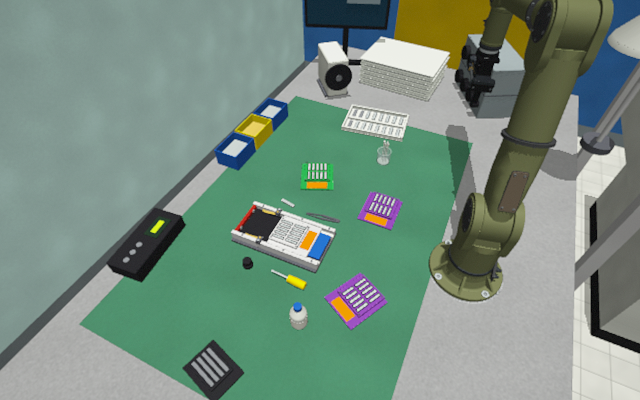

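The side view shows four carrier shapes: green (318,177), purple (380,210), purple (356,300) and aluminium in the nest (290,235). In the scene view they are at (262,203), (330,175), (408,223) and (330,240). The aluminium one fits: silver, in the nest, with the blue plate and red stop. I'll confirm it with a crop and measure.

```bash
cat > h.py <<'E'
import numpy as np,cv2
def ray(c,uv,z):
    R=cv2.Rodrigues(c['rvec'])[0];t=np.ravel(c['tvec']);o=-R.T@t
    d=(R.T@np.linalg.inv(c['K'])@np.c_[np.atleast_2d(uv),np.ones(len(np.atleast_2d(uv)))].T).T
    return o+d*((z-o[2])/d[:,2])[:,None]
def mask(c,col,box):
    h=cv2.cvtColor(c['frame'],cv2.COLOR_RGB2HSV);H,S,V=cv2.split(h)
    m={'orange':(H>5)&(H<18)&(S>140)&(V>140),'blue':(H>100)&(H<120)&(S>150)&(V>80),'red':((H<4)|(H>175))&(S>150)&(V>80)}[col]
    b=np.zeros_like(m);x0,y0,x1,y1=box;b[y0:y1,x0:x1]=1;m=(m&b).astype(np.uint8)
    n,l,s,ce=cv2.connectedComponentsWithStats(m);k=1+s[1:,4].argmax();return (l==k)
E
python3 - <<'E'
from h import *
a=[]
for n,b in [('scene',(270,200,380,300)),('side',(225,195,345,275))]:
    c=dict(np.load(n+'0.npz'))
    for col,z in [('orange',.036),('blue',.030),('red',.036)]:
        m=mask(c,col,b);v,u=np.nonzero(m);P=ray(c,np.c_[u,v],z)
        r=cv2.minAreaRect((P[:,:2]*1000).astype(np.float32))
        print(n,col,m.sum(),(u.mean(),v.mean()),P.mean(0).round(4),r)
    x0,y0,x1,y1=b
    a.append(cv2.resize(c['frame'][y0:y1,x0:x1,::-1],(480,400) if n=='scene' else (600,400),interpolation=cv2.INTER_CUBIC)[:, :400])
cv2.imwrite('pics/crop.png',np.hstack([cv2.resize(x,(400,400)) for x in a]))
E
```

```text
scene orange 122 (np.float64(344.28688524590166), np.float64(230.2622950819672)) [0.4823 0.1336 0.036 ] ((482.2366027832031, 133.43246459960938), (24.930709838867188, 70.15066528320312), 1.8024177551269531)
scene blue 179 (np.float64(353.58659217877096), np.float64(225.43016759776538)) [0.44   0.1364 0.03  ] ((439.73590087890625, 135.90032958984375), (28.646739959716797, 92.8949203491211), 1.6208343505859375)
scene red 139 (np.float64(292.23021582733816), np.float64(271.0719424460432)) [0.7219 0.1419 0.036 ] ((721.7467651367188, 140.52114868164062), (14.952816009521484, 115.37103271484375), 1.1833206415176392)
side orange 2 (np.float64(251.5), np.float64(206.5)) [0.726  0.0904 0.036 ] ((725.9712524414062, 90.42630004882812), (5.487490653991699, 0.0), -96.60535430908203)
side blue 305 (np.float64(318.9967213114754), np.float64(246.09180327868853)) [0.4416 0.1365 0.03  ] ((441.5008544921875, 134.92437744140625), (39.08979034423828, 98.3582534790039), 1.63261878490448)
side red 102 (np.float64(245.48039215686273), np.float64(217.95098039215685)) [0.7163 0.1427 0.036 ] ((715.4720458984375, 139.4877471923828), (117.52796936035156, 15.415584564208984), 89.93798065185547)
```

View pics/crop.png

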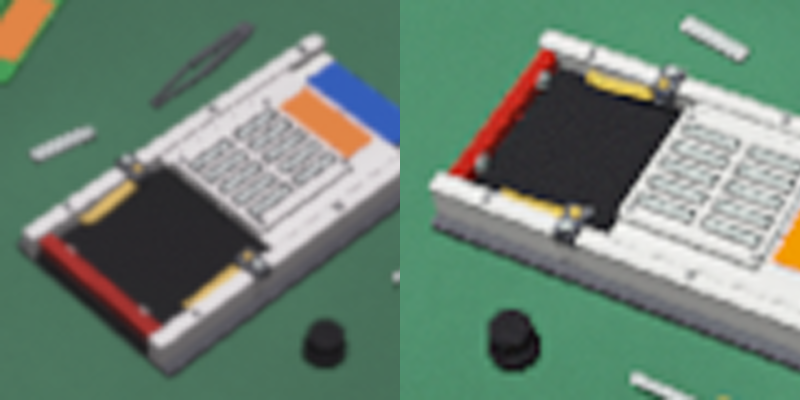

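The crop confirms it: an aluminium carrier with ten bright parts and an orange landing, the blue plate behind it and the red stop ahead. The nest yaw is about 1.5°. I'll move over, closing the fingers and aligning yaw on the way.

```bash
python3 -m creep '{"translation":[[0.3,-0.2,0],[0.5,-0.4,0],[0.54,-0.52,0],[0.54,-0.52,0],[0.54,-0.52,0]],"turn":[[0,0,0.034],[0,0,0.033],[0,0,0],[0,0,0],[0,0,0]],"grip":[0,0,0,0,0]}' 20
```

```text
time_s: 0.72
tool_pos: [0.3353, -0.4435, 0.2222]
tool_rot: [-180.0, 0.0, 1.6]
force: [0.5, -0.3, -0.7]
grip_width: 0.0452
grasp_force: 0.0
```

```bash
python3 -m creep '{"translation":[[0.5,-0.6,0],[0.4,-0.65,0],[0.3,-0.7,0],[0.2,-0.7,0],[0.0,-0.7,0]],"turn":[[0,0,0],[0,0,0],[0,0,0],[0,0,0],[0,0,0]],"grip":[0,0,0,0,0]}'
python3 -m creep '{"translation":[[0,-0.7,0],[0,-0.7,0],[0,-0.6,0],[0,0,0],[0,0,0]],"turn":[[0,0,0],[0,0,0],[0,0,0],[0,0,0],[0,0,0]],"grip":[0,0,0,0,0]}'
```

```text
time_s: 1.35
tool_pos: [0.4395, -0.1717, 0.2222]
tool_rot: [-180.0, -0.0, 1.7]
force: [-0.2, 0.4, 0.2]
grip_width: 0.0018
grasp_force: 0.0
time_s: 1.98
tool_pos: [0.4343, -0.015, 0.2223]
tool_rot: [180.0, 0.0, 1.6]
force: [-0.6, -0.7, 0.0]
grip_width: 0.0003
grasp_force: 0.0
```

```bash
python3 -m creep '{"translation":[[0.3,-0.6,0.1],[0.3,-0.6,0.1],[0.1,-0.6,0],[0,0,0],[0,0,0]],"turn":[[0,0,0],[0,0,0],[0,0,0],[0,0,0],[0,0,0]],"grip":[0,0,0,0,0]}'
python3 - <<'E'
from cell import env
import cv2,numpy as np
c=env.read_camera('wrist');cv2.imwrite('pics/w1.png',c['frame'][:,:,::-1]);np.savez('wrist1.npz',**c);print(c['K'].tolist(),c['rvec'],c['tvec'],env.get_obs()['tool_pos'])
E
```

```text
time_s: 2.6
tool_pos: [0.4869, 0.1291, 0.206]
tool_rot: [180.0, 0.1, 1.4]
force: [0.5, 0.4, -0.3]
grip_width: 0.0006
grasp_force: 0.0
[[309.70691628693146, 0.0, 317.56398007071306], [0.0, 309.70691628693146, 200.54005665759607], [0.0, 0.0, 1.0]] [-2.11089662  2.06075395  0.25938922] [0.1170401  0.4484601  0.49679164] [0.48685992 0.1286392  0.20605341]
```

View pics/w1.png

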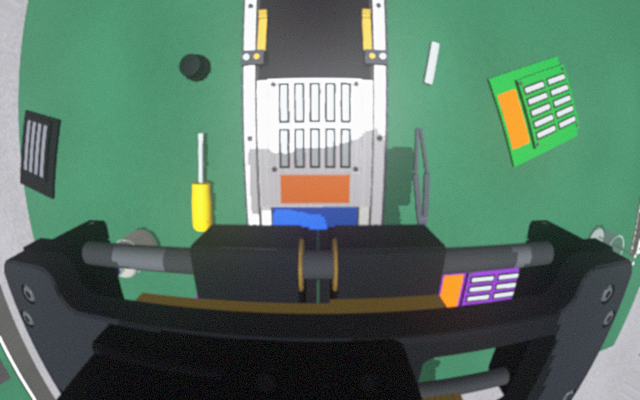

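The wrist view shows the orange landing at (315,189), the clamp blocks at (253,58) and (372,58), and the carrier block from row 80 to row 172. The fingers are shut. Next I'll convert the fisheye pixels to positions.

```bash
cat >> h.py <<'E'
def fray(c,uv,z):
    p=cv2.fisheye.undistortPoints(np.float64(uv).reshape(-1,1,2),c['K'],np.zeros(4)).reshape(-1,2)
    return ray({**c,'K':np.eye(3)},p,z)
E
python3 - <<'E'
from h import *
c=dict(np.load('wrist1.npz'))
m=mask(c,'orange',(270,160,365,215));v,u=np.nonzero(m);P=fray(c,np.c_[u,v],.036)
print('orange',u.min(),u.max(),v.min(),v.max(),P.mean(0),cv2.minAreaRect((P[:,:2]*1000).astype(np.float32)))
print('clamps',fray(c,[[253,63],[372,63]],.0315).round(4))
print('block front L/R',fray(c,[[272,80],[357,80]],.044).round(4))
print('rail inner L/R',fray(c,[[256,150],[375,150],[256,110],[373,110]],.038).round(4))
E
```

```text
orange 281 348 176 202 [0.48291725 0.13169933 0.036     ] ((482.2702331542969, 131.9586639404297), (29.463279724121094, 74.25218963623047), 1.3444344997406006)
clamps [[0.6214 0.2026 0.0315]
 [0.6239 0.073  0.0315]]
block front L/R [[0.5998 0.1791 0.044 ]
 [0.6018 0.0906 0.044 ]]
rail inner L/R [[0.5248 0.1965 0.038 ]
 [0.5278 0.0677 0.038 ]
 [0.5682 0.1967 0.038 ]
 [0.571  0.0717 0.038 ]]
```

Landing centre is about (0.482, 0.132), with the step near x = 0.501. The carrier needs to slide about 112 mm. I'll descend just behind the step.

```bash
python3 -m creep '{"translation":[[0,-0.04,0.6],[0,0,0.6],[0,0,0.6],[0,0,0.1],[0,0,0]],"turn":[[0,0,0],[0,0,0],[0,0,0],[0,0,0],[0,0,0]],"grip":[0,0,0,0,0]}'
python3 -m creep '{"translation":[[0,0,0],[0,0,0]],"turn":[[0,0,0],[0,0,0]],"grip":[0,0]}'
```

```text
time_s: 3.28
tool_pos: [0.4871, 0.1334, 0.0552]
tool_rot: [180.0, -0.0, 1.5]
force: [0.1, -0.0, 0.7]
grip_width: 0.0003
grasp_force: 0.0
time_s: 3.52
tool_pos: [0.4878, 0.1344, 0.0562]
tool_rot: [180.0, -0.2, 1.5]
force: [0.0, 0.2, -0.5]
grip_width: 0.0009
grasp_force: 0.0
```

```bash
python3 - <<'E'
from cell import env
import cv2,numpy as np
c=env.read_camera('wrist');cv2.imwrite('pics/w2.png',c['frame'][:,:,::-1]);print(env.get_obs()['tool_pos'])
E
```

```text
[0.48755716 0.13434089 0.05586773]
```

View pics/w2.png

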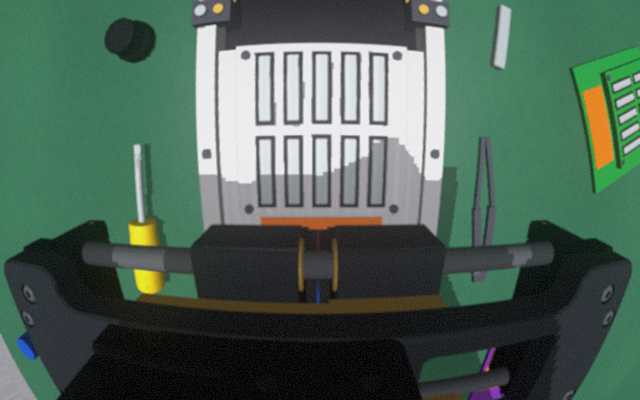

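The wrist view shows the tool centred over the landing, with the orange strip at (320,222) just ahead of the fingers, aligned with the nest. Now I'll press in small steps.

```bash
python3 -m creep '{"translation":[[0,0.02,0.15],[0,0,0.05],[0,0,0.05],[0,0,0.05],[0,0,0]],"turn":[[0,0,0],[0,0,0],[0,0,0],[0,0,0],[0,0,0]],"grip":[0,0,0,0,0]}'
python3 -m creep '{"translation":[[0,0,0.04],[0,0,0.04],[0,0,0],[0,0,0]],"turn":[[0,0,0],[0,0,0],[0,0,0],[0,0,0]],"grip":[0,0,0,0]}'
```

```text
time_s: 4.2
tool_pos: [0.4867, 0.1328, 0.031]
tool_rot: [180.0, 0.0, 1.6]
force: [-1.5, -1.4, 7.9]
grip_width: 0.0004
grasp_force: 4.2
time_s: 4.7
tool_pos: [0.4895, 0.1339, 0.0283]
tool_rot: [180.0, -0.3, 1.6]
force: [-5.5, -2.0, 29.6]
grip_width: 0.0005
grasp_force: 14.8
```

The carrier is fully down (z 0.028, 30 N). Now the slide.

```bash
python3 -m creep '{"translation":[[0.06,0,0],[0.06,0,0],[0.06,0,0],[0.06,0,0],[0.06,0,0]],"turn":[[0,0,0],[0,0,0],[0,0,0],[0,0,0],[0,0,0]],"grip":[0,0,0,0,0]}'
python3 - <<'E'
from cell import env
from h import *
c=env.read_camera('wrist');cv2.imwrite('pics/w3.png',c['frame'][:,:,::-1]);o=env.get_obs();print(o['tool_pos'],o['force'])
E
```

```text
time_s: 5.32
tool_pos: [0.5131, 0.1349, 0.0283]
tool_rot: [180.0, -0.3, 1.6]
force: [-6.7, -1.6, 28.1]
grip_width: 0.0006
grasp_force: 14.4
[0.51389984 0.1349598  0.02830941] [-6.24339986 -0.41044519 27.77740348]
```

View pics/w3.png

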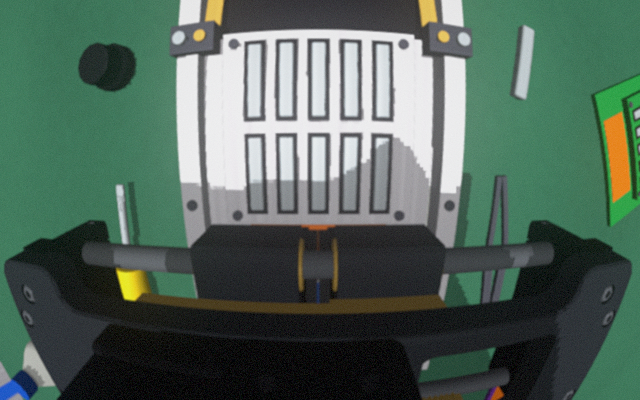

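The carrier moves with the fingertip, and its front is passing between the clamps at (194,40) and (450,40). I'll continue.

```bash
python3 -m creep '{"translation":[[0.07,0,0],[0.07,0,0],[0.07,0,0],[0.07,0,0],[0.07,0,0]],"turn":[[0,0,0],[0,0,0],[0,0,0],[0,0,0],[0,0,0]],"grip":[0,0,0,0,0]}'
```

```text
time_s: 6.0
tool_pos: [0.541, 0.1357, 0.0283]
tool_rot: [180.0, -0.2, 1.6]
force: [-6.5, -1.3, 26.8]
grip_width: 0.0004
grasp_force: 13.4
```

```bash
python3 -m creep '{"translation":[[0.07,0,0],[0.07,0,0],[0.07,0,0],[0.07,0,0],[0.07,0,0]],"turn":[[0,0,0],[0,0,0],[0,0,0],[0,0,0],[0,0,0]],"grip":[0,0,0,0,0]}'
```

```text
time_s: 6.62
tool_pos: [0.5657, 0.1365, 0.0283]
tool_rot: [179.9, 0.1, 1.6]
force: [-12.7, -1.9, 30.8]
grip_width: 0.0002
grasp_force: 16.1
```

```bash
python3 -m creep '{"translation":[[0.06,0,0],[0.06,0,0],[0.06,0,0],[0.06,0,0],[0.04,0,0]],"turn":[[0,0,0],[0,0,0],[0,0,0],[0,0,0],[0,0,0]],"grip":[0,0,0,0,0]}'
python3 - <<'E'
from cell import env
from h import *
c=env.read_camera('wrist');cv2.imwrite('pics/w4.png',c['frame'][:,:,::-1]);o=env.get_obs();print(o['tool_pos'],o['force'])
E
```

```text
time_s: 7.25
tool_pos: [0.5873, 0.1371, 0.0283]
tool_rot: [179.9, 0.2, 1.6]
force: [-15.6, -2.5, 31.1]
grip_width: 0.0007
grasp_force: 18.9
[0.58815517 0.13719407 0.0283412 ] [-13.28563473  -1.96619239  30.50454636]
```

View pics/w4.png

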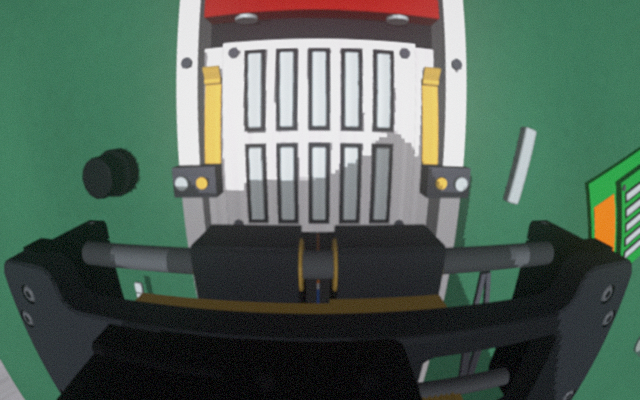

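Both leaves (212,115) and (431,115) ride on the flanges, and a gap of roughly 12–15 mm to the red stop remains (rows 20–43). I'll creep in.

```bash
python3 -m creep '{"translation":[[0.04,0,0],[0.04,0,0],[0.03,0,0],[0,0,0]],"turn":[[0,0,0],[0,0,0],[0,0,0],[0,0,0]],"grip":[0,0,0,0]}'; python3 -m creep '{"translation":[[0.03,0,0],[0.03,0,0],[0,0,0]],"turn":[[0,0,0],[0,0,0],[0,0,0]],"grip":[0,0,0]}'
```

```text
time_s: 7.8
tool_pos: [0.5971, 0.1374, 0.0283]
tool_rot: [180.0, 0.1, 1.6]
force: [-11.7, -2.2, 29.4]
grip_width: 0.0004
grasp_force: 17.4
time_s: 8.18
tool_pos: [0.6019, 0.1376, 0.0283]
tool_rot: [180.0, 0.1, 1.6]
force: [-12.8, -1.0, 29.1]
grip_width: 0.0001
grasp_force: 17.3
```

```bash
python3 -m creep '{"translation":[[0.03,0,0],[0.03,0,0],[0,0,0]],"turn":[[0,0,0],[0,0,0],[0,0,0]],"grip":[0,0,0]}'
python3 - <<'E'
from cell import env
from h import *
c=env.read_camera('wrist');d=env.read_camera('side');o=env.get_obs();print(o['tool_pos'],o['force'])
cv2.imwrite('pics/w5.png',np.hstack([cv2.resize(c['frame'][0:130,170:480],(480,201)),cv2.resize(d['frame'][195:275,220:348],(320,200))[:,:] if 0 else cv2.resize(d['frame'][195:275,220:348],(320,201))])[:,:,::-1])
E
```

```text
time_s: 8.55
tool_pos: [0.603, 0.1375, 0.0283]
tool_rot: [179.8, 0.5, 1.6]
force: [-22.5, -2.9, 37.6]
grip_width: 0.0006
grasp_force: 21.8
[0.60298993 0.1375735  0.02832614] [-21.79191231  -4.60480969  36.97965461]
```

View pics/w5.png

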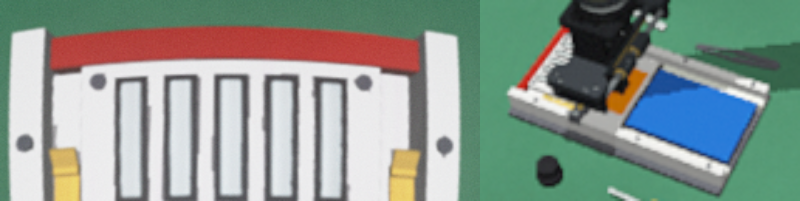

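The carrier front is against the red stop, with no gap in the crop and the push force up to 22 N. The whole blue plate is clear behind it. I'll add one small nudge, then lift straight off.

```bash
python3 -m creep '{"translation":[[0.03,0,0],[0,0,0]],"turn":[[0,0,0],[0,0,0]],"grip":[0,0]}'; python3 -m creep '{"translation":[[0,0,-0.1],[0,0,-0.2],[0,0,-0.5],[0,0,-0.6],[0,0,-0.6]],"turn":[[0,0,0],[0,0,0],[0,0,0],[0,0,0],[0,0,0]],"grip":[0,0,0,0,0]}'; python3 -m creep '{"translation":[[-0.5,0,0],[-0.5,0,0],[-0.4,0,0],[0,0,0],[0,0,0]],"turn":[[0,0,0],[0,0,0],[0,0,0],[0,0,0],[0,0,0]],"grip":[0,0,0,0,0]}'
python3 - <<'E'
from cell import env
from h import *
c=env.read_camera('wrist');o=env.get_obs();print(o['tool_pos'],o['force'])
cv2.imwrite('pics/w6.png',c['frame'][:,:,::-1])
m=mask(c,'orange',(270,60,365,225));v,u=np.nonzero(m);print(fray(c,np.c_[u,v],.028).mean(0))
d=env.read_camera('side');R=cv2.Rodrigues(d['rvec'])[0];t=np.ravel(d['tvec'])
m=mask(d,'blue',(225,195,345,275));v,u=np.nonzero(m);z=d['z_map'][v,u];P=(np.linalg.inv(d['K'])@np.c_[u,v,np.ones(len(u))].T*z-t[:,None]).T@R
print('blue z',np.median(P,0))
P0=dict(np.load('side0.npz'));z=P0['z_map'];m=mask(P0,'blue',(225,195,345,275));v,u=np.nonzero(m);print('before',np.median((np.linalg.inv(d['K'])@np.c_[u,v,np.ones(len(u))].T*z[v,u]-t[:,None]).T@R,0))
E
```

```text
time_s: 8.9
tool_pos: [0.6031, 0.1376, 0.0283]
tool_rot: [179.8, 0.8, 1.7]
force: [-27.3, -4.2, 41.0]
grip_width: 0.0005
grasp_force: 24.8
time_s: 9.52
tool_pos: [0.6102, 0.136, 0.1858]
tool_rot: [-180.0, -0.1, 1.6]
force: [-0.2, -0.5, -0.0]
grip_width: 0.0006
grasp_force: 0.0
time_s: 10.15
tool_pos: [0.4989, 0.1328, 0.1847]
tool_rot: [180.0, -0.1, 1.5]
force: [-0.1, -0.1, 0.7]
grip_width: 0.0003
grasp_force: 0.0
[0.49895017 0.13288518 0.18449816] [ 0.32024421 -0.28261874  1.01656011]
[0.59487682 0.1366758  0.028     ]
blue z [0.49438782 0.13778124 0.02935266]
before [0.44177553 0.13641852 0.02937015]
```

View pics/w6.png

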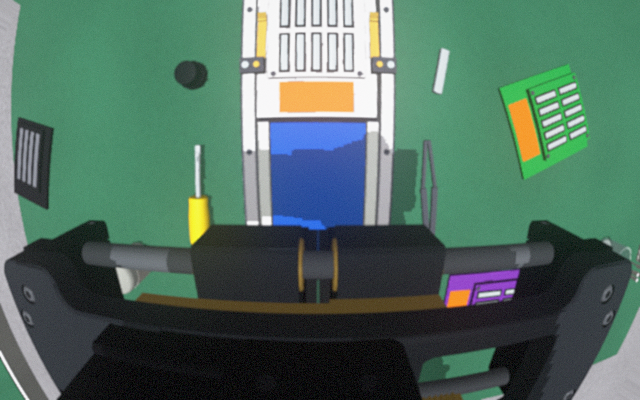

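The picture shows the carrier home, with the orange landing at (317,97) between the clamps. The blue plate at (318,165) is fully exposed, and its measured height matches its raised height at the start (29.4 mm both times). The surrounding things look undisturbed and the arm is clear.

```bash
python3 -c "from cell import env; print(env.sign_off())"
```

```text
the job is handed in; nothing more can be done
None
```

The carrier was pressed down and slid home against the red end stop under both leaf springs, the lift plate has sprung up behind it, and the job was handed in at about 10 s with the arm clear.

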